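Feel the end float of a gearbox shaft and leave it centred

ROBOT

A 7-joint arm with a two-finger parallel gripper is mounted at the origin on the work surface. World frame = base frame: x ahead of the robot, y to its left, z up, the work surface at z = 0. Lengths are in m, angles in rad, forces in N, time in s.
With the tool pointing down it reaches from about 0.425 to 0.975 m from the base axis. Payload 16.7 kg.
Tool frame: the origin (TCP) lies at the very end of the fingers, on their centre line; the grasp point (between the pads) lies 19 mm behind it (robot.grip_point_offset is the distance from the TCP to the grasp point, in m); z points along the fingers, y is the line along which they close (so a half turn about z gives the same grasp; the last joint's range is limited). The gripper opens to 85 mm and grips with 20 to 120 N. Pads are 22 mm wide; open, the fingers measure 114 mm over their backs; the gripper's body (76 mm by 85 mm) begins 54 mm behind the grasp point. The pads swing forward as they close: fully open they stand 13 mm farther back than shut.
Start: joints at [0.986, 0.426, 0.074, 1.606, -0.034, 1.111, -0.067], TCP at [0.285, -0.612, 0.231] pointing down, gripper open.
Joint ranges: [-2.85, 2.85], [-0.5, 2.14], [-1.23, 1.37], [0.21, 2.46], [-1.02, 4.16], [0.16, 2.05], [-2.73, 2.73]. Speed limits (rad/s): [1.89, 1.89, 2.39, 2.39, 3.01, 3.01, 3.01].

INTERFACE

Orientations are given as a unit quaternion [x, y, z, w].
In Python, from bench import robot, cams, sign_off gives the robot as it stands.
- The arm moves only by the shell command python3 -m handwheel 'ROWS' [OPENING]. ROWS is a JSON object whose one key "deltas" holds a list of rows, each a list of 2 entries, a list of its own where there are three numbers: the shift along the tool's x, y, z in m, then the turn about the tool's z in rad. A call has 1 to 12 rows; each row shifts and turns the commanded pose from where the row before left it, along the tool's axes as they then stand; what a row does not reach is not made up. A row lasts 1/12 s, in which the tool goes at most 41.7 mm and 7.16 degrees, less where a joint would pass 70% of its speed; a pose out of reach is approached as far as the arm can. A call is refused whole if a number of a shift passes 0.0417 or a number of a turn 0.125, either way. A call with a gripper value outside its range is refused whole. OPENING is the opening, from 0 (shut) to 1 (fully open), set as the call begins (- or left out, the last holds). The fingers move at their own pace and stop on an object; the grip force is fixed at half the most. Time passes only in rows, so rows that do not move let the fingers close. It gives the time, the measured TCP pose, the force, the opening and the grip force at its end, in the units of the state.
- robot.state(): the state, without advancing time (a new reading comes with each control period).
- cams.grab_frame(name): name is "scene" or "top" or "wrist"; returns (picture, depth): 480x640x3 uint8, red, green, blue; 480x640 float32, m along the optical axis (not along the pixel's ray), 0 where there is no reading.
- cams.get_calibration(name): a dict with "vertical_fov" (degrees; the focal length in pixels is half the picture's height over the tangent of half this angle, whatever the lens; pixels are square), "cx", "cy" (the principal point, pixels), "cam_to_world" (4x4, takes a point from camera to world coordinates). Camera axes: x right, y down, z forward; pixel columns grow to the right and rows downward; lengths in m; the calibration is good to about 2 mm. A picture is of the moment at which its call begins: read the wrist's pose just before it. get_calibration takes no time and is no camera call; for the wrist camera it gives the pose at the moment of the call.
- sign_off(): hands the job in; it is judged then, once.
Trained networks look in the newest picture that a camera, given by its name, has taken for a name from the list of things; names that differ only in an ending like _2 or _b are one class to them, and where a whole thing is asked for, a point or a joint stands for the part that bears it (a point fixed in the world has none). Each returns a list of dicts, best first, with "conf" (0 to 1); they miss things now and then, are a little off and sometimes report something else, mostly with a low value. They report only what shows in the picture. A call takes as long as a camera call.
- cams.recognise(camera, name): "rect" ([left, top, right, bottom] in pixels, round what is visible of it).
The state is a dict: "time": time; "joints": joint angles; "joint_velocities": joint speeds; "effort": joint torques, N m; "position": TCP position; "eef_rot": TCP orientation; "wrist_force": force on the tool from outside, world axes, zero at the start; "ft_torque": the same for the moment, N m; "finger_gap": opening from 0.0 (shut) to 1.0 (fully open); "grasp_force": force on a finger pad.
Only numpy, scipy, OpenCV 4.12 (cv2) and the standard library are available. Lean on these libraries where they do the work, as an engineer would, in place of code of your own. Each camera call takes 0.05 s, during which the arm holds its last target. There are 200 camera calls.

TASK

Feel the end float of the gearbox's output shaft: push the shaft in until it comes up on its inner stop and lean on it with about 10 N for half a second, then pull it out onto its outer stop and lean on that the same way, never loading a stop with 20 N or more. Then set the shaft midway between the two stops and let go of it, leaving the other things on the bench where they are.

Things in the scene. Friction and masses are not known exactly. Their poses are not given: they have to be found in the camera images.
- gearbox: aluminium gearbox, 140 x 120 mm, 114 mm high, with a 150 x 130 mm rim half way up, on a 210 x 170 x 10 mm green plate; does not move. Origin: centre of the plate's underside, on the bench. Its x axis is level and runs along the shaft, pointing out of the box towards the red flange; z up. The shaft's axis is at y = 0, 85 mm above the bench.
- shaft_end (a point): centre of the outer face of the red flange on the shaft's free end, on its axis, 85 mm above the bench; moves with the shaft. Inwards from here: red flange 14 mm thick, 64 mm across; dark collar 11 mm long, 32 mm across; then bare steel shaft, 22 mm in diameter, free for 55 mm or more up to the bearing cover.
- shaft_grip (a point): point on the axis of the bare shaft, 52 mm in from shaft_end, where it can be gripped from above; moves with it. The shaft does not turn: it slides along the gearbox's x axis (in is -x, out +x) with a drag of about 3 N and stays where left. Its inner and outer stops are 1 to 2 cm apart, placed differently each time along the box: they must be felt. It starts between them.
- bearing_cover (a point): on the shaft's axis, centre of the fixed round bearing cover's outer face (72 mm across; bolts and a black ring stand up to 12 mm proud of it).
- bearing (a joint): how far the bearing that holds the shaft's two stops is pressed along the axis in its rubber mount, m: 0.25 mm per N of axial load on the shaft, negative inwards; 0 unloaded. It springs back when let go. Between the stops the shaft's drag alone presses it up to 0.75 mm, so the released shaft springs back that much against its last motion.
- shaft (a joint): how far the shaft has slid in its bearing, m; grows as it is pulled out. Its zero is arbitrary, neither a stop nor the middle; the readings at the two stops are not given.
- spanner: loose bystander: steel spanner 190 mm long lying on the bench. Origin: on its underside
- driver: loose bystander: screwdriver with orange handle, lying. Origin: on its underside
- hammer: loose bystander: hammer, lying. Origin: on its underside
- bearing_race: loose bystander: steel bearing ring, 64 mm across, 16 mm high, lying flat. Origin: on its underside
- oil_can: loose bystander: red can, 64 mm across, 130 mm high, standing. Origin: on its underside
- bolt_jar: loose bystander: amber jar, 66 mm across, 90 mm high, standing. Origin: on its underside
- paint_pot: loose bystander: open white pot, 90 mm across, 100 mm high, standing. Origin: on its underside

How it is judged:
By the outcome, as a careful person would: the job done as asked, in the order asked, and still so for the second after the job is handed in, with the robot touching nothing.
It also fails if it takes over 48 s, if anything falls off the work surface, if the arm or the gripper's body presses on something with over 40 N, if the wrist force passes 120 N, or if a joint passes its speed limit or range.

## Working session

There is one attempt and no reset: what is moved stays moved. The work goes in short steps, Python scripts to look and compute and a shell command to move; the robot and the scene stay as the last step left them, time stands still between calls to the robot, and variables do not carry over. Pictures are saved under pics/ and viewed, at most 10 in all, crops included, and the job is handed in when it is done.

```bash
ls; mkdir -p pics; cat > h.py <<'E'
import numpy as np, cv2
from bench import robot, cams
def pts(name,d):
    c=cams.get_calibration(name); f=240/np.tan(np.radians(c["vertical_fov"])/2)
    v,u=np.mgrid[:480,:640]; P=np.stack([(u-c["cx"])/f*d,(v-c["cy"])/f*d,d],-1)
    T=np.array(c["cam_to_world"]); return P@T[:3,:3].T+T[:3,3]
E
python3 - <<'E'
from h import *
for n in ["scene","top"]:
    im,d=cams.grab_frame(n); cv2.imwrite(f"pics/{n}0.png",im[:,:,::-1]); P=pts(n,d); np.save(n,P); np.save(n+"im",im)
    for t in ["gearbox","shaft_end","bearing_cover","shaft","oil_can","paint_pot","bolt_jar"]:
        for r in cams.recognise(n,t)[:2]:
            l,tp,rr,b=map(int,r["rect"]); print(n,t,round(r["conf"],2),r["rect"],P[min(479,(tp+b)//2),min(639,(l+rr)//2)].round(3))
print(robot.state())
E
```

```text
pics
scene gearbox 0.93 [291.3, 185.2, 414.4, 261.2] [0.555 0.086 0.095]
scene shaft_end 0.7 [291.7, 208.7, 333.3, 231.1] [0.487 0.015 0.086]
scene shaft 0.91 [289.6, 207.6, 335.7, 234.6] [0.487 0.015 0.083]
scene shaft 0.66 [288.3, 185.8, 416.0, 261.9] [0.555 0.086 0.095]
scene oil_can 0.97 [111.5, 317.0, 165.4, 383.4] [ 0.694 -0.431  0.099]
scene paint_pot 0.97 [444.5, 200.1, 481.9, 251.9] [0.672 0.318 0.085]
scene paint_pot 0.31 [232.1, 325.4, 256.0, 410.8] [ 0.759 -0.269  0.023]
scene bolt_jar 0.91 [416.2, 273.4, 451.4, 322.0] [0.815 0.121 0.071]
scene bolt_jar 0.16 [112.3, 314.5, 163.5, 379.1] [ 0.692 -0.43   0.108]
top gearbox 0.79 [217.0, 238.0, 334.4, 318.5] [0.497 0.105 0.113]
top gearbox 0.4 [414.9, 268.2, 495.9, 348.6] [ 0.433 -0.368  0.019]
top shaft_end 0.93 [291.3, 278.3, 327.3, 306.6] [ 0.465  0.022 -0.001]
top bearing_cover 0.85 [217.6, 237.2, 330.4, 316.5] [0.501 0.11  0.114]
top shaft 0.88 [291.1, 279.7, 330.4, 306.8] [0.464 0.017 0.088]
top oil_can 0.78 [465.9, 203.5, 506.3, 238.1] [ 0.655 -0.414  0.128]
top paint_pot 0.92 [166.2, 202.1, 207.4, 237.4] [0.656 0.367 
[... 170 characters left out ...]
y([ 0.98548468,  0.42610286,  0.07388695,  1.6060243 , -0.03409323,
        1.11073583, -0.06705469]), 'joint_velocities': array([-0.00073903, -0.00303994,  0.00155207,  0.00111053,  0.0002518 ,
        0.00018632,  0.00118354]), 'effort': array([ 2.71563447e-03, -9.49428391e+01,  3.75818029e+00, -4.63864803e+01,
        1.91240158e-02,  2.39840258e-03, -1.09201185e-04]), 'position': array([ 0.28492504, -0.61188596,  0.23128875]), 'eef_rot': array([ 9.76352144e-01,  2.16186241e-01,  1.30524134e-05, -1.01530650e-05]), 'wrist_force': array([-0.31937084, -0.68525644, -0.5168927 ]), 'ft_torque': array([-0.03161987, -0.05751775,  0.03866409]), 'grasp_force': 0.0, 'finger_gap': 0.9971565607490953}
```

```bash
python3 - <<'E'
from h import *
a=np.load("topim.npy")[:,:,::-1]; s=np.load("sceneim.npy")[:,:,::-1]
o=np.vstack([cv2.resize(a[130:380,130:530],(640,400))[:, :],cv2.resize(s[170:280,280:460],(640,391),interpolation=cv2.INTER_CUBIC)])
cv2.imwrite("pics/a.png",cv2.resize(o,None,fx=.75,fy=.75))
P=np.vstack([np.load("top.npy").reshape(-1,3),np.load("scene.npy").reshape(-1,3)])
im=np.vstack([np.load("topim.npy").reshape(-1,3),np.load("sceneim.npy").reshape(-1,3)]).astype(int)
near=(abs(P[:,0]-.5)<.2)&(abs(P[:,1]-.08)<.2)
g=near&(abs(P[:,2]-.010)<.006)&(im[:,1]>im[:,0]+15)&(im[:,1]>im[:,2]+5)
print("plate",g.sum(),cv2.minAreaRect(P[g][:,:2].astype(np.float32)))
n=len(np.load("top.npy").reshape(-1,3)); tm=np.arange(len(P))<n
t=near&(P[:,2]>.109)&(P[:,2]<.12)&tm
print("lid",t.sum(),cv2.minAreaRect(P[t][:,:2].astype(np.float32)),P[t].mean(0))
r=near&(im[:,0]>im[:,1]*2)&(im[:,0]>70)&(P[:,2]>.03)&(P[:,2]<.13)
for m,k in((tm,"top"),(~tm,"scene")): print("red",k,(r&m).sum(),np.percentile(P[r&m],[2,50,98],axis=0).round(4).tolist())
E
```

```text
plate 2702 ((0.5077039003372192, 0.14968621730804443), (0.21158669888973236, 0.1730354279279709), 76.81291961669922)
lid 1760 ((0.49400442838668823, 0.09159698337316513), (0.24446024000644684, 0.10989627242088318), 77.74281311035156) [0.50364169 0.13731711 0.1138525 ]
red top 137 [[0.4377, -0.0299, 0.0929], [0.4654, -0.0198, 0.1119], [0.494, -0.0086, 0.12]]
red scene 185 [[0.446, -0.033, 0.0668], [0.4857, -0.0258, 0.1014], [0.4989, -0.0157, 0.1166]]
```

View pics/a.png

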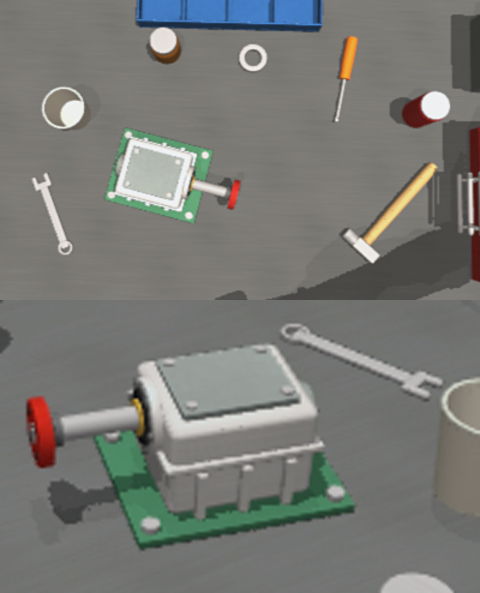

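```bash
cat > fit.py <<'E'
from h import *
def fit(P,im,c0=np.array([.508,.150]),ang=76.8):
    P=P.reshape(-1,3); im=im.reshape(-1,3).astype(int)
    u=-np.array([np.cos(np.radians(ang)),np.sin(np.radians(ang))]); w=np.array([-u[1],u[0]])
    a=(P[:,:2]-c0)@u; b=(P[:,:2]-c0)@w; z=P[:,2]
    r=(im[:,0]>im[:,1]*1.8)&(im[:,0]>60)&(z>.045)&(z<.125)&(a>.12)&(a<.25)&(abs(b)<.06)
    print("red a",np.percentile(a[r],[1,10,50,90,99]).round(4),"b",np.percentile(b[r],[1,50,99]).round(4),r.sum())
    s=~r&(abs(b)<.03)&(a>.08)&(a<.155)&(z>.086)&(z<.104)
    if s.sum()>20:
        for lo in np.arange(.08,.155,.01):
            k=s&(a>=lo)&(a<lo+.01)
            if k.sum()>3: print(lo.round(3),k.sum(),"b",np.percentile(b[k],[3,50,97]).round(4),"zmax",z[k].max().round(4), "b at top",b[k&(z>z[k].max()-.002)].mean().round(4))
if __name__=="__main__":
    for n in("top","scene"): print(n); fit(np.load(n+".npy"),np.load(n+"im.npy"))
    P=np.load("top.npy").reshape(-1,3)
    t=(P[:,2]>.111)&(P[:,2]<.118)&(abs(P[:,0]-.5)<.12)&(P[:,1]>.06)&(P[:,1]<.26)
    print("lid",cv2.minAreaRect(P[t][:,:2].astype(np.float32)))
E
python3 fit.py
```

```text
top
red a [0.1666 0.1685 0.1743 0.18   0.1815] b [-0.0321 -0.002   0.0278] 142
0.08 43 b [-0.0274 -0.0018  0.0265] zmax 0.1036 b at top 0.0065
0.09 33 b [-0.0115 -0.0017  0.0081] zmax 0.0984 b at top -0.0032
0.1 33 b [-0.0108 -0.001   0.0083] zmax 0.0981 b at top -0.0021
0.11 33 b [-0.0119 -0.002   0.0079] zmax 0.1006 b at top -0.0073
0.12 34 b [-0.0111 -0.001   0.0086] zmax 0.0988 b at top -0.0044
0.13 33 b [-0.011  -0.0012  0.0088] zmax 0.0994 b at top 0.0002
0.14 33 b [-0.0115 -0.0016  0.0076] zmax 0.1032 b at top 0.0019
0.15 16 b [-0.011  -0.0022  0.0074] zmax 0.0988 b at top -0.0034
scene
red a [0.1685 0.1703 0.1772 0.1822 0.183 ] b [-0.0245  0.0183  0.0316] 199
0.08 59 b [-0.0197  0.0092  0.0274] zmax 0.1036 b at top 0.0041
0.09 28 b [-0.0054  0.0037  0.0118] zmax 0.0975 b at top 0.0012
0.1 28 b [-0.0038  0.0044  0.011 ] zmax 0.0959 b at top 0.0001
0.11 27 b [-0.0069  0.0045  0.0108] zmax 0.0954 b at top 0.0002
0.12 28 b [-0.0047  0.0047  0.0109] zmax 0.0973 b at top 0.0008
0.13 27 b [-0.0042  0.0058  0.0104] zmax 0.0973 b at top 0.0014
0.14 27 b [-0.0055  0.0041  0.01  ] zmax 0.0964 b at top 0.0006
0.15 14 b [-0.0022  0.0049  0.01  ] zmax 0.0966 b at top 0.0004
lid ((0.5024005770683289, 0.13682478666305542), (0.14135746657848358, 0.10648423433303833), 81.44487762451172)
```

```bash
python3 -m handwheel '{"deltas":[[[0,0,0],-0.125],[[0,0,0],-0.125],[[0,0,0],-0.125],[[0,0,0],-0.125],[[0,0,0],-0.125],[[0,0,0],-0.125],[[0,0,0],-0.125],[[0,0,0],-0.03]]}' 1
python3 -m handwheel '{"deltas":[[[0.033,0.002,0],0],[[0.033,0.002,0],0],[[0.033,0.002,0],0],[[0.033,0.002,0],0],[[0.033,0.002,0],0],[[0.033,0.002,0],0],[[0.033,0.002,0],0],[[0.033,0.002,0],0],[[0.033,0.002,0],0],[[0.033,0.002,0],0]]}'
python3 -m handwheel '{"deltas":[[[0.033,0.002,0],0],[[0.033,0.002,0],0],[[0.033,0.002,0],0],[[0.033,0.002,0],0],[[0.033,0.002,0],0],[[0.033,0.002,0],0],[[0.033,0.002,0],0],[[0.033,0.002,0],0],[[0.033,0.002,0],0],[[0.033,0.002,0],0],[[0,0,0],0],[[0,0,0],0]]}'
cat > st.py <<'E'
from h import *
from scipy.spatial.transform import Rotation as R
def st():
    s=robot.state(); p=s["position"]; Rm=R.from_quat(s["eef_rot"]).as_matrix(); u=-np.array([.2284,.9736]); w=np.array([.9736,-.2284])
    d=p[:2]-np.array([.508,.150]); F=s["wrist_force"]
    print("t %.2f a %.2f b %.2f z %.2f mm yaw %.2f | Fa %.2f Fb %.2f Fz %.2f Tz %.2f gap %.3f gf %.1f"%(s["time"],d@u*1e3,d@w*1e3,p[2]*1e3,np.degrees(np.arctan2(Rm[1,0],Rm[0,0])),F[:2]@u,F[:2]@w,F[2],s["ft_torque"][2],s["finger_gap"],s["grasp_force"]))
if __name__=="__main__": st()
E
python3 - <<'E'
from st import *; from fit import fit
st(); c=cams.get_calibration("wrist"); im,d=cams.grab_frame("wrist"); cv2.imwrite("pics/w1.png",im[:,:,::-1]); P=pts("wrist",d); np.save("wrist",P); np.save("wristim",im); fit(P,im)
E
```

```text
time: 1.47
position: [0.2848, -0.6119, 0.2313]
eef_rot: [0.781, 0.624, 0.0, -0.0]
wrist_force: [0.6, 0.3, -0.1]
finger_gap: 1.0
grasp_force: 0.0
time: 2.3
position: [0.3798, -0.2937, 0.2315]
eef_rot: [0.784, 0.621, -0.0, 0.0]
wrist_force: [-0.3, 0.2, -0.3]
finger_gap: 1.001
grasp_force: 0.0
time: 3.3
position: [0.4746, 0.0234, 0.2314]
eef_rot: [0.783, 0.623, 0.0, -0.0]
wrist_force: [-0.2, -0.8, -0.6]
finger_gap: 1.004
grasp_force: 0.0
t 3.30 a 130.89 b -3.58 z 231.42 mm yaw 77.01 | Fa 0.85 Fb -0.03 Fz -0.62 Tz 0.06 gap 1.004 gf 0.0
red a [0.1685 0.1688 0.1703 0.1797 0.1822] b [-0.0326 -0.0027  0.027 ] 2494
0.08 259 b [-0.0267 -0.0016  0.0283] zmax 0.1039 b at top -0.002
0.09 438 b [-0.0127 -0.0029  0.0069] zmax 0.0965 b at top -0.0028
0.1 428 b [-0.0127 -0.0029  0.0071] zmax 0.0962 b at top -0.0026
0.11 409 b [-0.0128 -0.0029  0.0071] zmax 0.0961 b at top -0.0027
0.12 399 b [-0.0129 -0.0028  0.0072] zmax 0.096 b at top -0.0028
0.13 383 b [-0.013  -0.0028  0.0073] zmax 0.0962 b at top -0.0028
0.14 376 b [-0.0131 -0.0028  0.0073] zmax 0.096 b at top -0.0033
0.15 184 b [-0.0128 -0.0028  0.0069] zmax 0.0958 b at top -0.0026
```

View pics/w1.png

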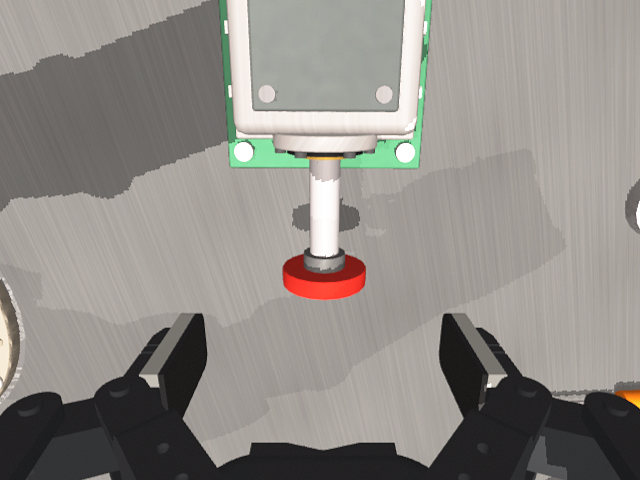

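```bash
python3 -m handwheel '{"deltas":[[[0,0.001,0.028],0],[[0,0,0.028],0],[[0,0,0.028],0],[[0,0,0.028],0],[[0,0,0.028],0],[[0,0,0.027],0],[[0,0,0],0],[[0,0,0],0]]}' >/dev/null; python3 st.py
python3 -m handwheel '{"deltas":[[[0,0,0],0],[[0,0,0],0],[[0,0,0],0],[[0,0,0],0],[[0,0,0],0],[[0,0,0],0],[[0,0,0],0],[[0,0,0],0],[[0,0,0],0],[[0,0,0],0]]}' 0 >/dev/null; python3 st.py
```

```text
t 4.02 a 133.65 b -3.04 z 63.99 mm yaw 76.77 | Fa -0.64 Fb 0.19 Fz 0.45 Tz 0.01 gap 0.999 gf 0.0
t 4.85 a 132.59 b -2.30 z 64.98 mm yaw 76.82 | Fa 0.96 Fb -4.25 Fz 12.12 Tz -0.05 gap 0.242 gf 58.1
```

```bash
python3 -m handwheel '{"deltas":[[[0,-0.0005,-0.001],0],[[0,0,0],0],[[0,0,0],0]]}' >/dev/null; python3 st.py
python3 -m handwheel '{"deltas":[[[0.001,0,0],0],[[0.001,0,0],0],[[0,0,0],0]]}' >/dev/null; python3 st.py
python3 -m handwheel '{"deltas":[[[0.001,0,0],0],[[0,0,0],0]]}' >/dev/null; python3 st.py
```

```text
t 5.10 a 132.72 b -2.56 z 65.41 mm yaw 76.81 | Fa -1.24 Fb 3.88 Fz -6.15 Tz -0.02 gap 0.235 gf 60.2
t 5.35 a 130.87 b -2.57 z 65.41 mm yaw 76.80 | Fa 2.88 Fb 6.23 Fz -6.25 Tz -0.01 gap 0.234 gf 60.5
t 5.52 a 129.90 b -2.58 z 65.40 mm yaw 76.80 | Fa 3.37 Fb 5.61 Fz -4.39 Tz -0.09 gap 0.239 gf 60.5
```

```bash
cat > ok.py <<'E'
from st import *; import sys
st(); F=robot.state()["wrist_force"][:2]; sys.exit(abs(F@np.array([.2284,.9736]))>5.5)
E
python3 -m handwheel '{"deltas":[[[0.001,0,0],0],[[0,0,0],0]]}' >/dev/null; python3 ok.py &&
python3 -m handwheel '{"deltas":[[[0.001,0,0],0],[[0,0,0],0]]}' >/dev/null; python3 ok.py &&
python3 -m handwheel '{"deltas":[[[0.001,0,0],0],[[0,0,0],0]]}' >/dev/null && python3 ok.py &&
python3 -m handwheel '{"deltas":[[[0.001,0,0],0],[[0,0,0],0]]}' >/dev/null && python3 ok.py &&
python3 -m handwheel '{"deltas":[[[0.001,0,0],0],[[0,0,0],0]]}' >/dev/null && python3 ok.py &&
python3 -m handwheel '{"deltas":[[[0.001,0,0],0],[[0,0,0],0]]}' >/dev/null && python3 ok.py &&
python3 -m handwheel '{"deltas":[[[0.001,0,0],0],[[0,0,0],0]]}' >/dev/null && python3 ok.py &&
python3 -m handwheel '{"deltas":[[[0.001,0,0],0],[[0,0,0],0]]}' >/dev/null && python3 ok.py
```

```text
t 5.68 a 128.91 b -2.56 z 65.40 mm yaw 76.80 | Fa 1.98 Fb 4.45 Fz -5.05 Tz -0.10 gap 0.235 gf 60.5
t 5.68 a 128.91 b -2.56 z 65.40 mm yaw 76.80 | Fa 1.98 Fb 4.45 Fz -5.05 Tz -0.10 gap 0.235 gf 60.5False
False
```

```bash
sed -i 's/sys.exit(\(.*\))$/sys.exit(int(\1))/' ok.py
python3 -m handwheel '{"deltas":[[[0.001,0,0],0],[[0,0,0],0]]}' >/dev/null && python3 ok.py &&
python3 -m handwheel '{"deltas":[[[0.001,0,0],0],[[0,0,0],0]]}' >/dev/null && python3 ok.py &&
python3 -m handwheel '{"deltas":[[[0.001,0,0],0],[[0,0,0],0]]}' >/dev/null && python3 ok.py &&
python3 -m handwheel '{"deltas":[[[0.001,0,0],0],[[0,0,0],0]]}' >/dev/null && python3 ok.py &&
python3 -m handwheel '{"deltas":[[[0.001,0,0],0],[[0,0,0],0]]}' >/dev/null && python3 ok.py &&
python3 -m handwheel '{"deltas":[[[0.001,0,0],0],[[0,0,0],0]]}' >/dev/null && python3 ok.py &&
python3 -m handwheel '{"deltas":[[[0.001,0,0],0],[[0,0,0],0]]}' >/dev/null && python3 ok.py &&
python3 -m handwheel '{"deltas":[[[0.001,0,0],0],[[0,0,0],0]]}' >/dev/null && python3 ok.py
```

```text
t 5.85 a 127.91 b -2.59 z 65.38 mm yaw 76.80 | Fa 3.10 Fb 5.92 Fz -5.78 Tz -0.02 gap 0.236 gf 60.5
t 6.02 a 126.92 b -2.56 z 65.40 mm yaw 76.80 | Fa 2.28 Fb 4.24 Fz -5.45 Tz -0.07 gap 0.239 gf 60.5
t 6.18 a 125.97 b -2.57 z 65.39 mm yaw 76.79 | Fa 3.18 Fb 5.13 Fz -4.25 Tz -0.02 gap 0.237 gf 60.5
t 6.35 a 125.32 b -2.56 z 65.39 mm yaw 76.78 | Fa 6.35 Fb 5.64 Fz -3.27 Tz 0.07 gap 0.232 gf 60.6
```

```bash
python3 -m handwheel '{"deltas":[[[0.001,0,0],0],[[0,0,0],0]]}' >/dev/null ; python3 st.py; python3 -m handwheel '{"deltas":[[[0,0,0],0]]}' >/dev/null ; python3 st.py
```

```text
t 6.52 a 124.70 b -2.58 z 65.38 mm yaw 76.77 | Fa 7.70 Fb 5.16 Fz -2.41 Tz -0.06 gap 0.238 gf 60.7
t 6.60 a 124.83 b -2.56 z 65.38 mm yaw 76.76 | Fa 8.07 Fb 4.57 Fz -2.52 Tz -0.01 gap 0.232 gf 60.7
```

```bash
python3 -m handwheel '{"deltas":[[[0.0012,0,0],0],[[0,0,0],0],[[0,0,0],0]]}' >/dev/null ; python3 st.py; python3 -m handwheel '{"deltas":[[[0,0,0],0]]}' >/dev/null ; python3 st.py
```

```text
t 6.85 a 124.12 b -2.60 z 65.36 mm yaw 76.74 | Fa 11.12 Fb 4.95 Fz -0.66 Tz 0.03 gap 0.234 gf 60.9
t 6.93 a 124.10 b -2.60 z 65.36 mm yaw 76.74 | Fa 10.68 Fb 5.10 Fz -0.85 Tz 0.04 gap 0.235 gf 60.9
```

```bash
python3 -m handwheel '{"deltas":[[[0.0003,0,0],0],[[0,0,0],0],[[0,0,0],0]]}' >/dev/null ; python3 st.py; for i in 1 2 3; do python3 -m handwheel '{"deltas":[[[0,0,0],0],[[0,0,0],0]]}' >/dev/null ; python3 st.py; done
```

```text
t 7.18 a 123.93 b -2.60 z 65.36 mm yaw 76.74 | Fa 10.97 Fb 4.61 Fz -0.60 Tz -0.03 gap 0.234 gf 60.9
t 7.35 a 123.93 b -2.58 z 65.36 mm yaw 76.74 | Fa 11.48 Fb 5.02 Fz -1.32 Tz -0.02 gap 0.237 gf 60.9
t 7.52 a 123.95 b -2.61 z 65.35 mm yaw 76.73 | Fa 11.31 Fb 5.29 Fz -0.51 Tz 0.00 gap 0.238 gf 60.9
t 7.68 a 123.93 b -2.58 z 65.37 mm yaw 76.73 | Fa 10.81 Fb 5.55 Fz -0.19 Tz 0.02 gap 0.236 gf 60.9
```

```bash
python3 -m handwheel '{"deltas":[[[-0.001,0,0],0],[[-0.001,0,0],0],[[-0.001,0,0],0],[[-0.001,0,0],0],[[-0.001,0,0],0],[[-0.001,0,0],0],[[-0.001,0,0],0],[[-0.001,0,0],0],[[-0.001,0,0],0],[[-0.001,0,0],0],[[0,0,0],0]]}' >/dev/null ; python3 ok.py &&
python3 -m handwheel '{"deltas":[[[-0.001,0,0],0],[[0,0,0],0]]}' >/dev/null && python3 ok.py &&
python3 -m handwheel '{"deltas":[[[-0.001,0,0],0],[[0,0,0],0]]}' >/dev/null && python3 ok.py &&
python3 -m handwheel '{"deltas":[[[-0.001,0,0],0],[[0,0,0],0]]}' >/dev/null && python3 ok.py &&
python3 -m handwheel '{"deltas":[[[-0.001,0,0],0],[[0,0,0],0]]}' >/dev/null && python3 ok.py &&
python3 -m handwheel '{"deltas":[[[-0.001,0,0],0],[[0,0,0],0]]}' >/dev/null && python3 ok.py &&
python3 -m handwheel '{"deltas":[[[-0.001,0,0],0],[[0,0,0],0]]}' >/dev/null && python3 ok.py &&
python3 -m handwheel '{"deltas":[[[-0.001,0,0],0],[[0,0,0],0]]}' >/dev/null && python3 ok.py &&
python3 -m handwheel '{"deltas":[[[-0.001,0,0],0],[[0,0,0],0]]}' >/dev/null && python3 ok.py &&
python3 -m handwheel '{"deltas":[[[-0.001,0,0],0],[[0,0,0],0]]}' >/dev/null && python3 ok.py
```

```text
t 8.60 a 131.74 b -2.56 z 65.42 mm yaw 76.83 | Fa -2.94 Fb 5.09 Fz -6.78 Tz -0.10 gap 0.232 gf 60.2
t 8.77 a 132.73 b -2.57 z 65.41 mm yaw 76.83 | Fa -1.92 Fb 4.42 Fz -7.01 Tz -0.03 gap 0.237 gf 60.2
t 8.93 a 133.67 b -2.52 z 65.43 mm yaw 76.83 | Fa -2.50 Fb 4.23 Fz -7.80 Tz -0.04 gap 0.236 gf 60.2
t 9.10 a 134.72 b -2.54 z 65.42 mm yaw 76.83 | Fa -2.63 Fb 5.74 Fz -7.91 Tz 0.02 gap 0.238 gf 60.2
t 9.27 a 135.68 b -2.55 z 65.41 mm yaw 76.83 | Fa -3.90 Fb 5.20 Fz -7.31 Tz -0.05 gap 0.235 gf 60.2
t 9.43 a 136.71 b -2.55 z 65.42 mm yaw 76.83 | Fa -3.29 Fb 4.66 Fz -8.58 Tz -0.07 gap 0.236 gf 60.2
t 9.60 a 137.72 b -2.56 z 65.41 mm yaw 76.83 | Fa -3.35 Fb 5.54 Fz -7.70 Tz -0.08 gap 0.234 gf 60.2
t 9.77 a 138.70 b -2.56 z 65.42 mm yaw 76.83 | Fa -1.93 Fb 4.79 Fz -7.76 Tz -0.11 gap 0.232 gf 60.2
t 9.93 a 139.71 b -2.58 z 65.40 mm yaw 76.83 | Fa -3.47 Fb 5.30 Fz -7.68 Tz -0.07 gap 0.235 gf 60.2
t 10.10 a 140.73 b -2.55 z 65.42 mm yaw 76.83 | Fa -3.68 Fb 5.31 Fz -7.19 Tz -0.05 gap 0.238 gf 60.2
```

```bash
python3 -m handwheel '{"deltas":[[[-0.001,0,0],0],[[0,0,0],0]]}' >/dev/null && python3 ok.py &&
python3 -m handwheel '{"deltas":[[[-0.001,0,0],0],[[0,0,0],0]]}' >/dev/null && python3 ok.py &&
python3 -m handwheel '{"deltas":[[[-0.001,0,0],0],[[0,0,0],0]]}' >/dev/null && python3 ok.py &&
python3 -m handwheel '{"deltas":[[[-0.001,0,0],0],[[0,0,0],0]]}' >/dev/null && python3 ok.py &&
python3 -m handwheel '{"deltas":[[[-0.001,0,0],0],[[0,0,0],0]]}' >/dev/null && python3 ok.py &&
python3 -m handwheel '{"deltas":[[[-0.001,0,0],0],[[0,0,0],0]]}' >/dev/null && python3 ok.py &&
python3 -m handwheel '{"deltas":[[[-0.001,0,0],0],[[0,0,0],0]]}' >/dev/null && python3 ok.py
```

```text
t 10.27 a 141.70 b -2.57 z 65.41 mm yaw 76.83 | Fa -3.10 Fb 5.13 Fz -6.87 Tz -0.02 gap 0.240 gf 60.2
t 10.43 a 142.68 b -2.57 z 65.41 mm yaw 76.83 | Fa -3.84 Fb 5.03 Fz -7.75 Tz -0.03 gap 0.236 gf 60.2
t 10.60 a 143.32 b -2.58 z 65.42 mm yaw 76.84 | Fa -5.56 Fb 4.52 Fz -9.06 Tz -0.10 gap 0.238 gf 60.1
```

```bash
python3 -m handwheel '{"deltas":[[[-0.001,0,0],0],[[0,0,0],0],[[0,0,0],0]]}' >/dev/null ; python3 st.py; python3 -m handwheel '{"deltas":[[[-0.001,0,0],0],[[0,0,0],0],[[0,0,0],0]]}' >/dev/null ; python3 st.py
```

```text
t 10.85 a 143.81 b -2.54 z 65.43 mm yaw 76.86 | Fa -8.71 Fb 4.69 Fz -8.82 Tz -0.07 gap 0.236 gf 60.0
t 11.10 a 144.40 b -2.54 z 65.45 mm yaw 76.88 | Fa -11.48 Fb 5.26 Fz -10.95 Tz -0.10 gap 0.237 gf 59.9
```

```bash
python3 -m handwheel '{"deltas":[[[-0.0002,0,0],0],[[0,0,0],0]]}' >/dev/null ; python3 st.py; for i in 1 2 3 4; do python3 -m handwheel '{"deltas":[[[0,0,0],0],[[0,0,0],0]]}' >/dev/null ; python3 st.py; done
```

```text
t 11.27 a 144.59 b -2.54 z 65.44 mm yaw 76.88 | Fa -10.58 Fb 4.48 Fz -10.98 Tz -0.14 gap 0.236 gf 59.9
t 11.43 a 144.51 b -2.52 z 65.46 mm yaw 76.89 | Fa -10.05 Fb 3.11 Fz -11.19 Tz -0.14 gap 0.239 gf 59.9
t 11.60 a 144.55 b -2.54 z 65.44 mm yaw 76.89 | Fa -10.59 Fb 4.40 Fz -10.22 Tz -0.07 gap 0.236 gf 59.9
t 11.77 a 144.53 b -2.56 z 65.43 mm yaw 76.89 | Fa -10.68 Fb 4.96 Fz -9.86 Tz -0.11 gap 0.239 gf 59.9
t 11.93 a 144.54 b -2.54 z 65.44 mm yaw 76.89 | Fa -11.25 Fb 4.18 Fz -11.36 Tz -0.10 gap 0.240 gf 59.9
```

```bash
python3 -m handwheel '{"deltas":[[[0.0015,0,0],0],[[0.0015,0,0],0],[[0.0015,0,0],0],[[0.0015,0,0],0],[[0.0015,0,0],0],[[0.0015,0,0],0],[[0.0015,0,0],0],[[0.0015,0,0],0],[[0.0005,0,0],0],[[0.0003,0,0],0],[[0,0,0],0],[[0,0,0],0]]}' >/dev/null ; python3 st.py; for i in 1 2 3; do python3 -m handwheel '{"deltas":[[[0,0,0],0]]}' >/dev/null ; python3 st.py; done
```

```text
t 12.93 a 133.85 b -2.60 z 65.39 mm yaw 76.80 | Fa 2.81 Fb 5.56 Fz -5.06 Tz -0.03 gap 0.236 gf 60.5
t 13.02 a 133.90 b -2.60 z 65.40 mm yaw 76.80 | Fa 2.79 Fb 5.19 Fz -5.33 Tz 0.03 gap 0.237 gf 60.5
t 13.10 a 133.90 b -2.60 z 65.39 mm yaw 76.80 | Fa 3.17 Fb 6.02 Fz -4.75 Tz -0.06 gap 0.238 gf 60.5
t 13.18 a 133.91 b -2.60 z 65.37 mm yaw 76.80 | Fa 2.97 Fb 5.68 Fz -4.76 Tz -0.01 gap 0.235 gf 60.5
```

```bash
python3 -m handwheel '{"deltas":[[[0.0004,0,0],0],[[0,0,0],0],[[0,0,0],0]]}' >/dev/null ; python3 st.py; python3 -m handwheel '{"deltas":[[[-0.0006,0.0003,0.0003],0],[[-0.0006,0,0],0],[[0,0,0],0],[[0,0,0],0]]}' >/dev/null ; python3 st.py;python3 -m handwheel '{"deltas":[[[0,0,0],0]]}' >/dev/null ; python3 st.py
```

```text
t 13.43 a 133.51 b -2.59 z 65.40 mm yaw 76.80 | Fa 3.32 Fb 5.12 Fz -4.60 Tz -0.01 gap 0.240 gf 60.5
t 13.77 a 134.20 b -2.47 z 65.22 mm yaw 76.82 | Fa 1.30 Fb 1.73 Fz 2.40 Tz -0.07 gap 0.238 gf 61.3
t 13.85 a 134.20 b -2.47 z 65.20 mm yaw 76.83 | Fa -0.20 Fb 1.55 Fz 2.63 Tz -0.09 gap 0.236 gf 61.3
```

```bash
python3 -m handwheel '{"deltas":[[[0,0,0],0],[[0,0,0],0],[[0,0,0],0],[[0,0,0],0],[[0,0,0],0],[[0,0,0],0],[[0,0,0],0],[[0,0,0],0],[[0,0,0],0],[[0,0,0],0]]}' 1 >/dev/null; python3 st.py
python3 -m handwheel '{"deltas":[[[0,0,-0.01],0],[[0,0,-0.028],0],[[0,0,-0.028],0],[[0,0,-0.028],0],[[0,0,-0.028],0],[[0,0,-0.028],0],[[0,0,-0.018],0],[[0,0,0],0],[[0,0,0],0],[[0,0,0],0],[[0,0,0],0]]}' >/dev/null; python3 st.py
python3 - <<'E'
from st import *; from fit import fit
im,d=cams.grab_frame("wrist"); cv2.imwrite("pics/w2.png",im[:,:,::-1]); fit(pts("wrist",d),im)
E
```

```text
t 14.68 a 134.36 b -2.66 z 65.04 mm yaw 76.82 | Fa 0.19 Fb 0.23 Fz -0.44 Tz -0.04 gap 0.998 gf 0.0
t 15.60 a 134.55 b -3.18 z 232.36 mm yaw 76.83 | Fa -0.21 Fb 0.96 Fz 0.12 Tz 0.03 gap 1.004 gf 0.0
red a [0.1684 0.1688 0.1705 0.1798 0.1823] b [-0.0325 -0.0026  0.0271] 2467
0.08 362 b [-0.0263 -0.0014  0.0283] zmax 0.1019 b at top -0.0048
0.09 447 b [-0.0129 -0.0027  0.0071] zmax 0.096 b at top -0.0029
0.1 426 b [-0.0133 -0.0027  0.0071] zmax 0.0962 b at top -0.003
0.11 415 b [-0.0127 -0.0027  0.0073] zmax 0.0964 b at top -0.0031
0.12 400 b [-0.0128 -0.0027  0.0074] zmax 0.0962 b at top -0.0028
0.13 384 b [-0.0128 -0.0026  0.0069] zmax 0.0961 b at top -0.0028
0.14 375 b [-0.0129 -0.0026  0.007 ] zmax 0.096 b at top -0.0028
0.15 177 b [-0.0128 -0.0033  0.0071] zmax 0.096 b at top -0.0029
```

View pics/w2.png

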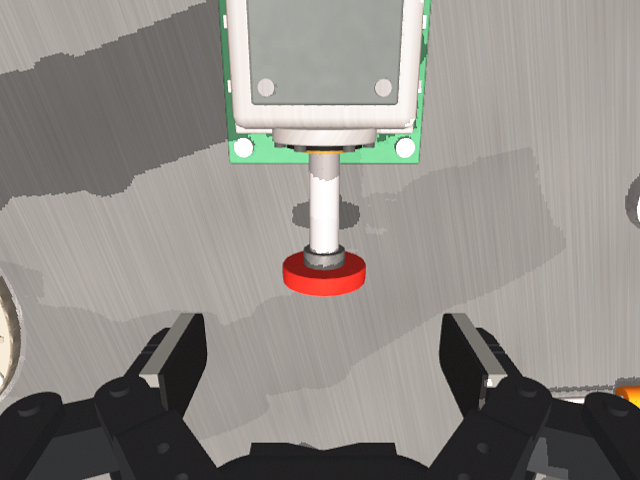

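The shaft is released and free at about (324, 270). I'll move the arm clear and compare the fixed cameras before and after, as an independent check on the displacement.

```bash
python3 -m handwheel '{"deltas":[[[-0.033,0,0],0],[[-0.033,0,0],0],[[-0.033,0,0],0],[[-0.033,0,0],0],[[-0.033,0,0],0],[[-0.033,0,0],0],[[-0.033,0,0],0],[[-0.033,0,0],0],[[-0.033,0,0],0],[[-0.033,0,0],0],[[0,0,0],0],[[0,0,0],0]]}' >/dev/null; python3 st.py
python3 - <<'E'
from h import *
u=-np.array([.2284,.9736,0]); w=np.array([.9736,-.2284,0])
for n in("top","scene"):
    im,d=cams.grab_frame(n); np.save(n+"im2",im); im0=np.load(n+"im.npy"); c=cams.get_calibration(n); f=240/np.tan(np.radians(c["vertical_fov"])/2); Ti=np.linalg.inv(np.array(c["cam_to_world"]))
    def px(p): q=Ti[:3,:3]@p+Ti[:3,3]; return q[:2]/q[2]*f+[c["cx"],c["cy"]]
    p0=np.array([.508,.150,.085])+.175*u-.0028*w; J=px(p0+u*.005)-px(p0-u*.005) # px per cm
    red=lambda i:np.clip(i[:,:,0].astype(float)-i[:,:,1:].max(2)-20,0,None)
    x,y=px(p0).astype(int); s=(slice(y-28,y+28),slice(x-28,x+28))
    A,B=red(im0)[s],red(im)[s]
    com=lambda m:np.array([(m*np.arange(56)).sum(),(m*np.arange(56)[:,None]).sum()])/m.sum()
    (sh,_)=cv2.phaseCorrelate(A,B,cv2.createHanningWindow((56,56),cv2.CV_64F))
    for k in(com(B)-com(A),np.array(sh)): print(n,"px/cm",J.round(2),"shift px",k.round(3),"-> along axis mm",round(float(k@J/(J@J)*10),2))
    o=np.hstack([cv2.resize(i[y-50:y+50,x-60:x+60,::-1],(380,317)) for i in(im0,im)]); cv2.imwrite(f"pics/cmp_{n}.png",o)
E
```

```text
t 16.65 a 465.86 b -3.17 z 231.99 mm yaw 76.65 | Fa -0.22 Fb -0.21 Fz -0.32 Tz 0.00 gap 0.999 gf 0.0
top px/cm [3.8 1. ] shift px [0.581 0.201] -> along axis mm 1.56
top px/cm [3.8 1. ] shift px [0.633 0.171] -> along axis mm 1.67
scene px/cm [-4.07  0.64] shift px [-0.662  0.089] -> along axis mm 1.62
scene px/cm [-4.07  0.64] shift px [-0.424  0.034] -> along axis mm 1.03
```

Both fixed cameras put the outward shift at about 1.6 mm, which matches the 1.5 mm measured through the gripper. So there was no slip and the shaft is at mid-travel.

```bash
python3 -c "from bench import sign_off; print(sign_off())"
```

```text
the job is handed in; nothing more can be done
None
```

I felt both stops at about 11 N for over half a second each (15.1 mm apart), then set the shaft within about 0.1 mm of midway by my readings, let go of it, backed the arm clear and handed the job in at about 17 s of the 48 s allowed.

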